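# Open the latched gate of the spice cupboard

### The job

Open the little spice cupboard: gently press the thumb piece of the gate's gravity latch down until the bar is lifted clear of its keeper, keep it lifted while you draw the gate off the post, then swing the gate wide open, about square to the cupboard's front, and leave it standing there with the latch let go. Do not force the latch against its keeper, and leave the jars inside and the things standing beside the cupboard where they are.

Things in the scene. Friction and masses are not known exactly. Their poses are not given: they have to be found in the camera images.
- spice_cupboard: small wooden cupboard, 140 deep (x) by 300 wide (y) by 140 mm high, fixed to the worktop; closed roof; open front filled by a slatted wooden gate. Origin: centre of its underside; its front is the plane x = -70 mm of its own frame, facing -x (the robot) at yaw 0
- gate (a joint): gate angle in rad: 0 shut, grows as it opens towards the robot, stop at 1.75; stays where left (friction 0.06 N m). Gate 246 mm wide, 14 thick, top 121 mm above the worktop, inset flush with the front; upright hinge at the left (+y) end. Opens clockwise seen from above: the free right end comes towards the robot
- gate_hinge (a point): a point on the gate's upright hinge line, 92 mm above the worktop; fixed to the cupboard, axes as the cupboard's
- latch: steel pivot plate on the gate's outer face, carries the latch lever. Origin on the gate's outer face at the lever's pivot, 165 mm from the hinge line along the gate, 92 mm above the worktop. Axes are the gate's: -x out of its outer face, +y along the gate to the hinge, z up
- latch_lever (a joint): latch lever angle in rad: 0 at rest (bar level), grows as the thumb piece goes down and the bar end rises; limit 0.4. Steel rocker: a bar 12 mm high, 8 thick runs from the pivot 107 mm past it, beyond the gate's free end, into the keeper on the right post; the thumb piece is on the hinge side. Falls back by its own weight (about 1 to 2 N at the thumb piece)
- thumb (a point): middle of the thumb piece's top face: 75 mm from the pivot to the hinge side, 34 mm out from the gate, 100 mm above the worktop at rest. A flat tongue 44 mm wide along the gate, 44 mm free depth from the bar (14 mm out from the gate) to an upturned lip at its outer edge, 8 mm thick, 14 high, by which a fingertip on the tongue can draw the gate. Axes: -x out of the gate, y to the hinge
- keeper: steel keeper on the right post, 263 mm from the hinge line; origin on the post's face, 90 mm up. Its C-shaped jaw has a front lip the bar must rise above and a roof that stops the bar. The jaw's height differs from case to case: the thumb piece clears the lip after 4 to 21 mm and meets the roof 2 to 4 mm later: feel for it. Over 12 N at the keeper (about 16 N at the thumb piece) is forcing it
- spice_jar_1: spice jar with black cap, 40 mm wide, 105 mm high, standing loose in the cupboard behind the gate; origin centre of underside
- spice_jar_2: spice jar with green cap, 46 mm wide, 105 mm high, standing loose in the cupboard; origin centre of underside
- spice_jar_3: spice jar with white cap, 43 mm wide, 100 mm high, standing loose in the cupboard; origin centre of underside
- pepper_mill: glass shaker with grey top, 44 mm wide, 90 mm high, loose beside the cupboard; origin centre of underside
- garlic: garlic bulb, 60 mm, loose beside the cupboard; origin centre of underside
- tin: food tin, 57 mm wide, 72 mm high, loose beside the cupboard; origin centre of underside
- egg_timer: red egg timer, 66 mm wide, 64 mm high, loose beside the cupboard; origin centre of underside

How it is judged:
By the outcome, as a careful person would: the job done as asked, in the order asked, and still so for the second after the job is handed in, with the robot touching nothing.
It also fails if it takes over 51 s, if anything falls off the work surface, if the arm or the gripper's body presses on something with over 40 N, if the wrist force passes 120 N, or if a joint passes its speed limit or range.

### The arm

A 7-joint arm with a two-finger parallel gripper is mounted at the origin on a cart in front of the work surface, level with it; the furniture and walls round the work are solid. World frame = base frame: x ahead of the robot, y to its left, z up, the work surface at z = 0. Lengths are in m, angles in rad, forces in N, time in s.
With the tool pointing down it reaches from about 0.4 to 0.9 m from the base axis. Payload 5.5 kg.
Tool frame: the origin (TCP) lies on the centre line of the jaws, within the pads' length; the fingertips stand ahead of it and the grasp point (between the pads) lies 2 mm behind it (tip_reach is the z of the fingertips in the tool frame, in m); z points along the fingers, y is the line along which they close (so a half turn about z gives the same grasp; the last joint's range is limited). The gripper opens to 92 mm and grips with 3 to 60 N. Pads are 19 mm wide; open, the fingers measure 130 mm over their backs; the gripper's body (75 mm by 190 mm) begins 47 mm behind the grasp point.
Start: joints at [1.561, 0.501, -0.427, 1.55, 0.221, 1.138, -0.21], TCP at [0.175, -0.626, 0.244] pointing down, gripper open.
Joint ranges: [-2.88, 2.88], [-0.31, 2.03], [-1.54, 1.56], [0.2, 2.42], [-1.41, 4.55], [0.19, 2.02], [-2.57, 2.57]. Speed limits (rad/s): [2.57, 2.57, 3.14, 3.14, 3.14, 3.14, 3.14].

### API

Orientations are given as a unit quaternion [x, y, z, w].
In Python, from workcell import observe, capture, close_job, trace, mark_of, tip_reach gives the robot as it stands.
- The arm moves only by the tool drive_tool, never from a script. Its argument "motion" is text: rows parted by semicolons, each of 7 numbers parted by spaces: the shift along the tool's x, y, z in units of 30 mm (1.0 is 30 mm), then the turn, a rotation vector about the tool's x, y, z in units of 6 degrees (1.0 is 6 degrees), then the opening, from 0 (shut) to 1 (fully open). In form: dx dy dz rx ry rz claw; .... A call has 1 to 10 rows; each row shifts and turns the commanded pose from where the row before left it, along the tool's axes as they then stand; what a row does not reach is not made up. A row lasts 1/10 s, in which the tool goes at most 50 mm and 8.59 degrees, less where a joint would pass 70% of its speed; a pose out of reach is approached as far as the arm can. A call is refused whole if a number of a shift passes 1 or a number of a turn 1, either way. A call with a gripper value outside its range is refused whole. The fingers move at their own pace and stop on an object; "force" is the grip in N (left out, the last holds). Time passes only in rows, so rows that do not move let the fingers close. It gives the time, the measured TCP pose, the force, the opening and the grip force at its end, in the units of the state.
- observe(): the state, without advancing time (a new reading comes with each control period).
- capture(name): name is "side" or "top" or "wrist"; returns a dict with "frame" (420x560x3 uint8, blue, green, red), "fov_y" (degrees; the focal length in pixels is half the picture's height over the tangent of half this angle, whatever the lens; pixels are square), "cx", "cy" (the principal point, pixels), "cam_to_world" (4x4, takes a point from camera to world coordinates). Camera axes: x right, y down, z forward; pixel columns grow to the right and rows downward; lengths in m; the calibration is good to about 2 mm. A picture is of the moment at which its call begins. There is no depth.
- close_job(): hands the job in; it is judged then, once.
Trained networks look in a picture, given as the dict that the camera call returned (one of the last four; its "shot" number tells which), for a name from the list of things; names that differ only in an ending like _2 or _b are one class to them, and where a whole thing is asked for, a point or a joint stands for the part that bears it (a point fixed in the world has none). Each returns a list of dicts, best first, with "score" (0 to 1); they miss things now and then, are a little off and sometimes report something else, mostly with a low value. They report only what shows in the picture. A call takes as long as a camera call.
- trace(picture, label): "pixels" (420x560 bool, what is visible of it) and "extent" ([centre column, centre row, width, height] in pixels, round what is visible of it).
- mark_of(picture, label): "pixel" ([row, column] in pixels: a listed point, or the origin of a listed thing).
The state is a dict: "clock": time; "joint_positions": joint angles; "dq": joint speeds; "effort": joint torques, N m; "tcp_pos": TCP position; "ee_rot": TCP orientation; "contact_force": force on the tool from outside, world axes, zero at the start; "wrist_torque": the same for the moment, N m; "opening": finger opening in m; "finger_force": force on a finger pad.
Only numpy, scipy, OpenCV 4.12 (cv2) and the standard library are available. Lean on these libraries where they do the work, as an engineer would, in place of code of your own. Each camera call takes 0.05 s, during which the arm holds its last target. There are 200 camera calls.

## Working session

There is one attempt and no reset: what is moved stays moved. The work goes in short steps, Python scripts to look and compute and a tool call to move; the robot and the scene stay as the last step left them, time stands still between calls to the robot, and variables do not carry over. Pictures are saved under pics/ and viewed, at most 10 in all, crops included, and the job is handed in when it is done.

Besides the shell and the picture viewer there is one more tool, called as name(argument=value, ...) on one line, values as JSON. drive_tool: Moves the arm, as the interface text tells. Its arguments: {"type":"object","properties":{"motion":{"type":"string"},"force":{"type":"number"}},"required":["motion"]}

```bash
mkdir -p pics; ls
cat > h.py <<'E'
import numpy as np, cv2
from workcell import *
from scipy.spatial.transform import Rotation as R
def ray(c,px):  # px [row,col]
    H=c["frame"].shape[0]; f=H/2/np.tan(np.radians(c["fov_y"]/2))
    M=np.array(c["cam_to_world"]); d=np.array([(px[1]-c["cx"])/f,(px[0]-c["cy"])/f,1.])
    return M[:3,3],M[:3,:3]@d
def atz(c,px,z):
    o,d=ray(c,px); return o+d*(z-o[2])/d[2]
def tri(rs):
    A=0;b=0
    for o,d in rs:
        d=d/np.linalg.norm(d);P=np.eye(3)-np.outer(d,d);A=A+P;b=b+P@o
    return np.linalg.solve(A,b)
def proj(c,p):
    H=c["frame"].shape[0]; f=H/2/np.tan(np.radians(c["fov_y"]/2))
    q=np.linalg.inv(np.array(c["cam_to_world"]))@np.append(p,1); return [c["cy"]+f*q[1]/q[2],c["cx"]+f*q[0]/q[2]]
E
python3 - <<'E'
from h import *
np.set_printoptions(precision=4,suppress=True)
s=observe();print(s,tip_reach)
Z=dict(gate_hinge=.092,latch=.092,thumb=.1,keeper=.09,spice_cupboard=0,pepper_mill=0,garlic=0,tin=0,egg_timer=0)
rs={}
for n in("top","side"):
    c=capture(n);cv2.imwrite(f"pics/{n}0.png",c["frame"]);print(n,np.array(c["cam_to_world"])[:3,3])
    for k,z in Z.items():
        m=mark_of(c,k)
        if m: print(n,k,round(m[0]["score"],2),m[0]["pixel"],atz(c,m[0]["pixel"],z)); rs.setdefault(k,[]).append(ray(c,m[0]["pixel"]))
for k in rs:
    if len(rs[k])>1: print("tri",k,tri(rs[k]))
E
```

```text
pics
{'clock': 0.0, 'joint_positions': array([ 1.5612,  0.5018, -0.4267,  1.5514,  0.2208,  1.1383, -0.2103]), 'dq': array([-0.0008,  0.0003, -0.0002, -0.0012, -0.0005,  0.0001,  0.001 ]), 'effort': array([ -0.0007, -56.6584,  -5.8163, -27.9108,  -0.0686,   0.0309,
         0.0002]), 'tcp_pos': array([ 0.1749, -0.6254,  0.2427]), 'ee_rot': array([ 0.9907,  0.136 , -0.0001, -0.0009]), 'contact_force': array([ 0.0527, -0.5751, -0.9853]), 'wrist_torque': array([-0.0151, -0.0136, -0.0203]), 'finger_force': 0.0, 'opening': 0.09190707139935099} 0.017
top [ 0.3944 -0.0542  1.2635]
top latch 0.84 [254.1, 270.2] [0.5583 0.0135 0.092 ]
top thumb 0.76 [254.5, 239.5] [0.5273 0.0872 0.1   ]
top keeper 0.42 [273.6, 304.5] [ 0.5433 -0.0882  0.09  ]
top spice_cupboard 0.77 [230.6, 266.4] [0.6306 0.0535 0.    ]
top pepper_mill 0.52 [210.0, 192.5] [0.6098 0.2755 0.    ]
top garlic 0.77 [262.9, 354.1] [ 0.6335 -0.2108  0.    ]
top tin 0.71 [285.0, 334.3] [ 0.555  -0.1792  0.    ]
top egg_timer 0.9 [187.0, 209.3] [0.6915 0.2573 0.    ]
side [0.0494 0.0856 1.1491]
side gate_hinge 0.57 [238.8, 220.1] [0.5752 0.1774 0.092 ]
side latch 0.75 [237.0, 284.4] [0.5629 0.0158 0.092 ]
side thumb 0.66 [249.8, 256.9] [0.5314 0.0878 0.1   ]
side keeper 0.61 [235.4, 325.3] [ 0.5573 -0.0878  0.09  ]
side spice_cupboard 0.63 [230.5, 266.8] [0.6327 0.0558 0.    ]
side pepper_mill 0.87 [247.3, 187.0] [0.605  0.2758 0.    ]
side garlic 0.74 [220.7, 359.0] [ 0.6356 -0.2033  0.    ]
side tin 0.83 [248.6, 357.5] [ 0.5517 -0.183   0.    ]
side egg_timer 0.85 [221.7, 193.8] [0.6819 0.256  0.    ]
tri latch [0.5577 0.0147 0.1012]
tri thumb [0.5264 0.0869 0.11  ]
tri keeper [ 0.5399 -0.0847  0.1242]
tri spice_cupboard [0.6305 0.0546 0.0032]
tri pepper_mill [ 0.612   0.2786 -0.014 ]
tri garlic [ 0.6353 -0.2074 -0.002 ]
tri tin [ 0.5547 -0.1819 -0.0046]
tri egg_timer [ 0.6968  0.2616 -0.0253]
```

Run:
```python
import cv2
a=cv2.imread("pics/top0.png")[150:330,150:420];b=cv2.imread("pics/side0.png")[150:330,150:420]
cv2.imwrite("pics/tc.png",cv2.resize(a,None,fx=2.9,fy=2.9,interpolation=2));cv2.imwrite("pics/sc.png",cv2.resize(b,None,fx=2.9,fy=2.9,interpolation=2))
```

```text
(no output)
```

View pics/tc.png

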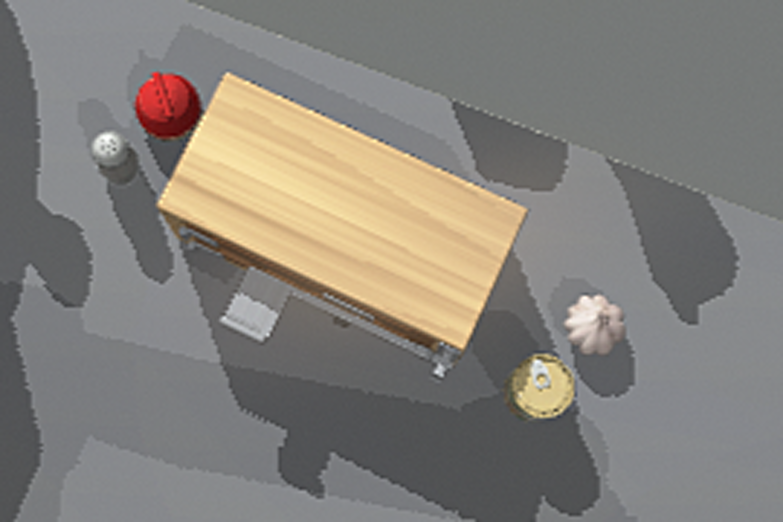

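View pics/sc.png

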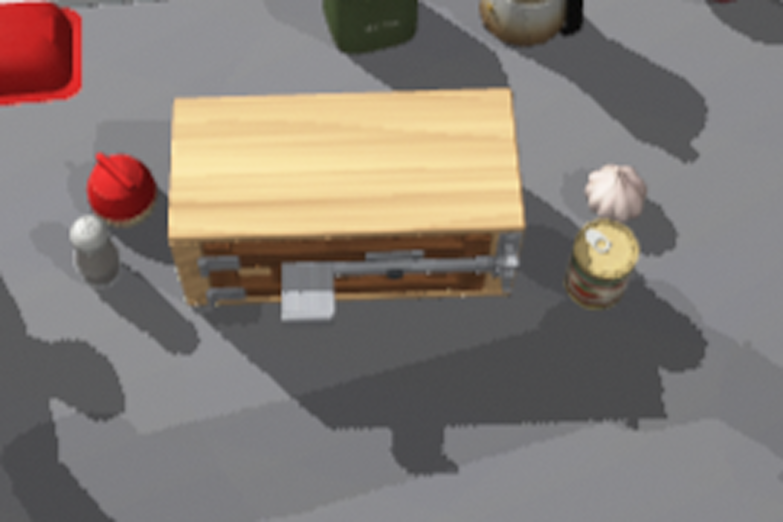

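The views show the cupboard shut: roof corners in the top crop are at about (227,73), (526,210), (467,350) and (160,207). The thumb tongue is at (250,310), the keeper at (445,358), and the tin and garlic stand right of the cupboard. Next I fit the pose.

Run:
```python
from h import *
from scipy.optimize import least_squares
np.set_printoptions(precision=4,suppress=True)
T=[(227,73),(526,210),(467,350),(160,207)];S=[(175,98),(510,90),(523,230),(170,236)]
L=np.array([(.07,.15),(.07,-.15),(-.07,-.15),(-.07,.15)])
ct,cs=capture("top"),capture("side")
W=[]
for c,P in((ct,T),(cs,S)):
    for p,l in zip(P,L):
        w=atz(c,(p[1]/2.9+150,p[0]/2.9+150),.14);W.append((w[:2],l));print(w[:2])
def fit(W,extra=[]):
    def f(q):
        Rm=np.array([[np.cos(q[2]),-np.sin(q[2])],[np.sin(q[2]),np.cos(q[2])]])
        return np.concatenate([Rm@l+q[:2]-w for w,l in W])
    return least_squares(f,[.63,.05,0])
for w in(W[:4],W[4:],W): r=fit(w);print(r.x,r.cost**.5)
x,y,t=r.x
Rm=R.from_euler("z",t).as_matrix();o=np.array([x,y,0])
# hinge line at y=+.123..: keeper 263 from hinge on the right post
for hy in(.123,.128):
  for n,p in dict(hinge=(-.07,hy,.092),latch=(-.07,hy-.165,.092),thumb=(-.104,hy-.09,.1),keeper=(-.07,hy-.263,.09)).items(): print(hy,n,o+Rm@p,proj(ct,o+Rm@p),proj(cs,o+Rm@p))
```

```text
[0.7065 0.1891]
[ 0.6845 -0.1057]
[ 0.5496 -0.0995]
[0.5701 0.1966]
[0.711  0.1909]
[ 0.6874 -0.1054]
[ 0.5483 -0.0944]
[0.5743 0.2   ]
[ 0.6277  0.0451 -0.0679] 0.004471494212200192
[ 0.6302  0.0478 -0.0818] 0.0032345522366150417
[ 0.629   0.0465 -0.0749] 0.007014876447376991
0.123 hinge [0.5684 0.1743 0.092 ] [np.float64(228.9090517768259), np.float64(215.21570332718832)] [np.float64(241.13953079987476), np.float64(221.43172921903644)]
0.123 latch [0.556  0.0098 0.092 ] [np.float64(255.42355975413594), np.float64(271.1755783908799)] [np.float64(239.21861931235043), np.float64(287.07160541975907)]
0.123 thumb [0.5277 0.0871 0.1   ] [np.float64(254.35685689822247), np.float64(239.60067610592395)] [np.float64(251.12596097000497), np.float64(257.27602137855115)]
0.123 keeper [ 0.5487 -0.0879  0.09  ] [np.float64(271.61342510668294), np.float64(305.1070045576829)] [np.float64(238.4289536706486), np.float64(325.86646739945377)]
0.128 hinge [0.5687 0.1793 0.092 ] [np.float64(228.1170430422394), np.float64(213.5441388435199)] [np.float64(241.1978575046321), np.float64(219.43863494877434)]
0.128 latch [0.5564 0.0148 0.092 ] [np.float64(254.60915135588127), np.float64(269.4567385671822)] [np.float64(239.27671859899036), np.float64(285.08628230249894)]
0.128 thumb [0.5281 0.0921 0.1   ] [np.float64(253.5378072886724), np.float64(237.88459429598134)] [np.float64(251.18602449064434), np.float64(255.24635553661165)]
0.128 keeper [ 0.5491 -0.0829  0.09  ] [np.float64(270.78659721902454), np.float64(303.36205482338903)] [np.float64(238.48685291009724), np.float64(323.888676747069)]
```

drive_tool(motion="0.82 -0.46 0 0 0 0 0;0.82 -0.46 0 0 0 0 0;0.82 -0.46 0 0 0 0 0;0.82 -0.46 0 0 0 0 0;0.82 -0.46 0 0 0 0 0;0.82 -0.46 0 0 0 0 0;0.82 -0.46 0 0 0 0 0;0.82 -0.46 0 0 0 0 0;0.82 -0.46 0 0 0 0 0;0.82 -0.46 0 0 0 0 0", force=20)

```text
clock: 2.1
tcp_pos: [0.3757, -0.426, 0.2439]
ee_rot: [0.991, 0.136, 0.0, 0.0]
contact_force: [0.8, -0.4, 0.1]
opening: 0.0164
finger_force: 0.0
```

drive_tool(motion="0.44 -1 0 0 0 0 0;0.44 -1 0 0 0 0 0;0.44 -1 0 0 0 0 0;0.44 -1 0 0 0 0 0;0.44 -1 0 0 0 0 0;0.44 -1 0 0 0 0 0;0.44 -1 0 0 0 0 0;0.44 -1 0 0 0 0 0")

```text
clock: 2.9
tcp_pos: [0.412, -0.1659, 0.244]
ee_rot: [0.991, 0.136, 0.0, 0.0]
contact_force: [1.1, 0.3, -0.2]
opening: 0.0006
finger_force: 0.0
```

```bash
cat > st.py <<'E'
from h import *
np.set_printoptions(precision=4,suppress=True)
def st():
    s=observe();M=R.from_quat(s["ee_rot"]).as_matrix()
    print(s["clock"],s["joint_positions"],s["tcp_pos"],"a",np.degrees(np.arctan2(M[1,0],M[0,0])),"z",M[:,2],s["contact_force"],s["opening"]);return s,M
if __name__=="__main__": st()
E
python3 st.py
```

```text
2.9 [ 0.9777  0.1455 -0.7053  2.0351  0.1127  0.9976 -1.0817] [ 0.412  -0.1659  0.244 ] a 15.629547299802994 z [ 0.0006 -0.0007 -1.    ] [ 1.1158  0.3177 -0.2461] 0.0006405683599912559
```

drive_tool(motion="0.44 -0.98 0 0 0 0 0;0.44 -0.98 0 0 0 0 0;0.44 -0.98 0 0 0 0 0;0.44 -0.98 0 0 0 0 0;0.44 -0.98 0 0 0 0 0;0.44 -0.98 0 0 0 0 0;0.44 -0.98 0 0 0 0 0;0.44 -0.98 0 0 0 0 0")

```text
clock: 3.7
tcp_pos: [0.4504, 0.089, 0.244]
ee_rot: [0.991, 0.136, 0.0, 0.0]
contact_force: [-0.1, -0.8, 0.5]
opening: 0.0006
finger_force: 0.0
```

drive_tool(motion="0 0 0 0 0 -1 0;0 0 0 0 0 -1 0;0 0 0 0 0 -1 0;0 0 0 0 0 -1 0;0 0 0 0 0 -1 0;0 0 0 0 0 -1 0;0 0 0 0 0 -1 0;0 0 0 0 0 -1 0;0 0 0 0 0 -1 0;0 0 0 0 0 -1 0")

```text
clock: 4.7
tcp_pos: [0.4503, 0.0877, 0.2439]
ee_rot: [0.789, 0.615, 0.0, 0.0]
contact_force: [-0.1, 0.4, -0.1]
opening: 0.0003
finger_force: 0.0
```

drive_tool(motion="0 0 0 0 0 -1 0;0 0 0 0 0 -1 0;0 0 0 0 0 -1 0;0 0 0 0 0 -1 0;0 0 0 0 0 -1 0;0 0 0 0 0 -1 0;0 0 0 0 0 -1 0;0 0 0 0 0 -1 0;0 0 0 0 0 -1 0;0 0 0 0 0 -1 0")

```text
clock: 5.7
tcp_pos: [0.4504, 0.0876, 0.2439]
ee_rot: [0.376, 0.927, -0.0, 0.0]
contact_force: [0.2, 0.7, 0.4]
opening: 0.0004
finger_force: 0.0
```

drive_tool(motion="0 0 0 0 0 -1 0;0 0 0 0 0 -1 0;0 0 0 0 0 -1 0;0 0 0 0 0 -1 0;0 0 0 0 0 -1 0;0 0 0 0 0 -1 0;0 0 0 0 0 -0.7 0;0 0 0 0 0 0 0")

```text
clock: 6.5
tcp_pos: [0.4503, 0.0877, 0.2437]
ee_rot: [0.036, 0.999, 0.0, -0.0]
contact_force: [-0.4, 1.0, -0.9]
opening: 0.0004
finger_force: 0.0
```

Run:
```python
from st import *
s,M=st()
c=capture("wrist");cv2.imwrite("pics/w1.png",c["frame"]);print(np.array(c["cam_to_world"])[:3,3])
for k,z in dict(thumb=.1,latch=.092,keeper=.09,gate_hinge=.092).items():
    m=mark_of(c,k)
    for q in m[:2]: print(k,q["score"],q["pixel"],atz(c,q["pixel"],z))
for t in trace(c,"thumb")[:1]: print("trace",t["extent"],t["score"])
```

```text
6.5 [ 0.9207  0.5265 -1.4756  1.9934  0.5766  1.1612  0.705 ] [0.4503 0.0877 0.2437] a 175.8521580962864 z [-0.0001  0.0002 -1.    ] [-0.359   0.9954 -0.8911] 0.0004044694537067507
[0.3785 0.0928 0.3854]
keeper 0.9 [301.1, 116.1] [ 0.5479 -0.0866  0.09  ]
```

View pics/w1.png

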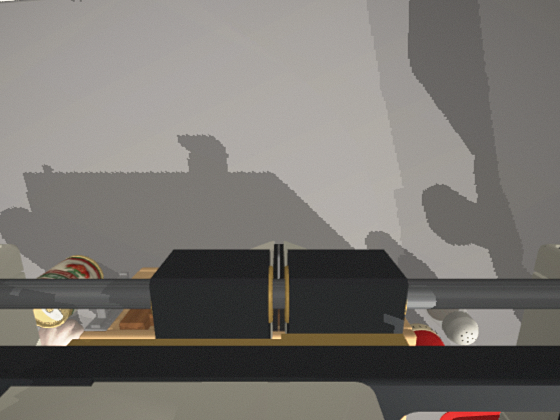

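The wrist view shows the shut fingers, with the keeper at (116,301) and the tongue hidden below the fingers. Now I check the tongue's outer edge in the top image.

Run:
```python
from st import *
c=capture("top");t=-.0749;n=np.array([-np.cos(t),-np.sin(t)]);u=np.array([-np.sin(t),np.cos(t)]);face=np.array([.629,.0465])+.07*n
im=cv2.imread("pics/top0.png")
for p,z in(((222,322),.114),((265,342),.114),((250,268),.1),((290,290),.1)):
    w=atz(c,(p[1]/2.9+150,p[0]/2.9+150),z)[:2];print(w,"out",(w-face)@n,"along",(w-face)@u)
s=capture("side")
for p,z in(((282,320),.106),((333,319),.106),((282,264),.1),((333,264),.1)):
    w=atz(s,(p[1]/2.9+150,p[0]/2.9+150),z)[:2];print(w,"out",(w-face)@n,"along",(w-face)@u)
```

```text
[0.498  0.1102] out 0.0654152514506121 along 0.05366795802526392
[0.4953 0.068 ] out 0.06488984032325462 along 0.01142922359552541
[0.5537 0.1074] out 0.009597944218663744 along 0.05505067366313937
[0.5482 0.0661] out 0.012058624830797051 along 0.0135250476943437
[0.5032 0.1134] out 0.060437520948020726 along 0.057292135262133836
[0.4996 0.0709] out 0.060908997272255905 along 0.014661582762300762
[0.5578 0.1097] out 0.0057047682535920335 along 0.05766929250773152
[0.5531 0.0661] out 0.007124231747694736 along 0.013851121865613474
```

drive_tool(motion="-0.75 0.09 0 0 0 0 0;-0.75 0.09 0 0 0 0 0;-0.75 0.09 0 0 0 0 0;0 0 0.9 0 0 0 0;0 0 0.9 0 0 0 0;0 0 0.9 0 0 0 0;0 0 0.8 0 0 0 0;0 0 0 0 0 0 0;0 0 0 0 0 0 0")

```text
clock: 7.8
tcp_pos: [0.5181, 0.0913, 0.1391]
ee_rot: [0.036, 0.999, 0.0, -0.0]
contact_force: [0.1, 1.2, -0.1]
opening: 0.0008
finger_force: 0.0
```

Run:
```python
from st import *
st()
c=capture("side");cv2.imwrite("pics/s2.png",cv2.resize(c["frame"][170:300,180:360],None,fx=4.4,fy=4.4,interpolation=2))
```

```text
7.8 [ 0.6608  0.7235 -1.1951  1.9351  0.7862  1.0541  0.613 ] [0.5181 0.0913 0.1391] a 175.84677138397353 z [-0.0005  0.0005 -1.    ] [ 0.0908  1.2191 -0.0715] 0.0007823569159236387
```

View pics/s2.png

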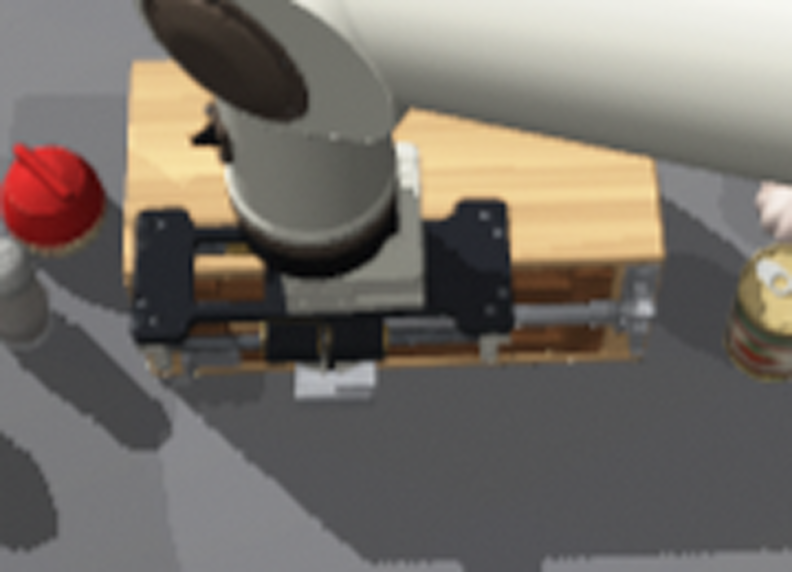

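The fingertips are above the tongue at about (325,355), behind its lip at (335,385), and the gripper body is clear of the roof front. I go down and feel for contact.

drive_tool(motion="0 0 0.2 0 0 0 0;0 0 0.2 0 0 0 0;0 0 0.15 0 0 0 0;0 0 0.1 0 0 0 0;0 0 0 0 0 0 0")

```text
clock: 8.35
tcp_pos: [0.5178, 0.0908, 0.1188]
ee_rot: [0.036, 0.999, -0.0, -0.0]
contact_force: [0.1, -0.2, 0.2]
opening: 0.0005
finger_force: 0.0
```

drive_tool(motion="0 0 0.05 0 0 0 0;0 0 0.05 0 0 0 0;0 0 0 0 0 0 0;0 0 0 0 0 0 0")

```text
clock: 8.75
tcp_pos: [0.5183, 0.0912, 0.1164]
ee_rot: [0.036, 0.999, 0.0, 0.0]
contact_force: [0.4, 0.2, 1.8]
opening: 0.0006
finger_force: 0.8
```

drive_tool(motion="0 0 0.05 0 0 0 0;0 0 0.05 0 0 0 0;0 0 0 0 0 0 0;0 0 0 0 0 0 0")

```text
clock: 9.15
tcp_pos: [0.5182, 0.0913, 0.1133]
ee_rot: [0.036, 0.999, 0.0, 0.0]
contact_force: [0.2, 1.5, 1.6]
opening: 0.0003
finger_force: 0.8
```

drive_tool(motion="0 0 0.03 0 0 0 0;0 0 0 0 0 0 0")

```text
clock: 9.35
tcp_pos: [0.5182, 0.091, 0.1123]
ee_rot: [0.036, 0.999, 0.0, 0.0]
contact_force: [-0.1, 1.4, 1.1]
opening: 0.0006
finger_force: 0.8
```

drive_tool(motion="0 0 0.03 0 0 0 0;0 0 0 0 0 0 0")

```text
clock: 9.55
tcp_pos: [0.5181, 0.0909, 0.1113]
ee_rot: [0.036, 0.999, 0.0, -0.0]
contact_force: [0.6, 1.0, 1.4]
opening: 0.0007
finger_force: 0.8
```

drive_tool(motion="0 0 0.03 0 0 0 0;0 0 0 0 0 0 0")

```text
clock: 9.75
tcp_pos: [0.5181, 0.0909, 0.1104]
ee_rot: [0.036, 0.999, 0.0, 0.0]
contact_force: [1.1, 2.0, 1.4]
opening: 0.0005
finger_force: 0.8
```

drive_tool(motion="0 0 0.03 0 0 0 0;0 0 0 0 0 0 0")

```text
clock: 9.95
tcp_pos: [0.5181, 0.0909, 0.1096]
ee_rot: [0.036, 0.999, 0.0, 0.0]
contact_force: [-0.4, 1.5, 1.7]
opening: 0.0006
finger_force: 0.8
```

drive_tool(motion="0 0 0.03 0 0 0 0;0 0 0 0 0 0 0")

```text
clock: 10.15
tcp_pos: [0.5181, 0.0909, 0.1086]
ee_rot: [0.036, 0.999, -0.0, -0.0]
contact_force: [0.3, 2.2, 0.6]
opening: 0.0005
finger_force: 0.8
```

drive_tool(motion="0 0 0.03 0 0 0 0;0 0 0 0 0 0 0")

```text
clock: 10.35
tcp_pos: [0.5181, 0.0909, 0.1077]
ee_rot: [0.036, 0.999, -0.0, -0.0]
contact_force: [-0.5, 1.7, 0.8]
opening: 0.0004
finger_force: 0.8
```

drive_tool(motion="0 0 0.03 0 0 0 0;0 0 0 0 0 0 0")

```text
clock: 10.55
tcp_pos: [0.5181, 0.0909, 0.1068]
ee_rot: [0.036, 0.999, -0.0, -0.0]
contact_force: [1.0, 0.9, 1.5]
opening: 0.0006
finger_force: 0.8
```

drive_tool(motion="0 0 0.03 0 0 0 0;0 0 0 0 0 0 0")

```text
clock: 10.75
tcp_pos: [0.5181, 0.0908, 0.1059]
ee_rot: [0.036, 0.999, -0.0, -0.0]
contact_force: [-0.4, 1.0, 2.4]
opening: 0.0006
finger_force: 0.8
```

drive_tool(motion="0 0 0.03 0 0 0 0;0 0 0 0 0 0 0")

```text
clock: 10.95
tcp_pos: [0.5182, 0.0908, 0.1052]
ee_rot: [0.036, 0.999, -0.0, 0.0]
contact_force: [-0.6, -0.5, 3.3]
opening: 0.0001
finger_force: 1.7
```

drive_tool(motion="0 0 0.03 0 0 0 0;0 0 0 0 0 0 0")

```text
clock: 11.15
tcp_pos: [0.5182, 0.0909, 0.1048]
ee_rot: [0.036, 0.999, -0.0, 0.0]
contact_force: [-1.9, -0.1, 9.1]
opening: 0.0007
finger_force: 4.3
```

The roof is felt at about z = 0.105. I back off just under 1 mm.

drive_tool(motion="0 0 -0.05 0 0 0 0;0 0 0 0 0 0 0")

```text
clock: 11.35
tcp_pos: [0.5181, 0.0908, 0.1058]
ee_rot: [0.036, 0.999, -0.0, 0.0]
contact_force: [0.5, 0.8, 2.4]
opening: 0.0003
finger_force: 0.9
```

drive_tool(motion="0.1 0 0 0 0 0 0;0.07 0 0 0 0 0 0;0 0 0 0 0 0 0")

```text
clock: 11.65
tcp_pos: [0.5135, 0.0923, 0.1061]
ee_rot: [0.036, 0.999, 0.001, 0.001]
contact_force: [1.9, 3.7, 1.5]
opening: 0.0002
finger_force: 2.3
```

drive_tool(motion="0.1 0.05 0 0 0 0.33 0;0 0 0 0 0 0 0")

```text
clock: 11.85
tcp_pos: [0.5101, 0.0938, 0.106]
ee_rot: [0.053, 0.999, 0.0, 0.0]
contact_force: [2.7, 2.8, 1.7]
opening: 0.0003
finger_force: 2.2
```

drive_tool(motion="0.1 0.06 0 0 0 0.33 0;0 0 0 0 0 0 0")

```text
clock: 12.05
tcp_pos: [0.507, 0.0955, 0.1058]
ee_rot: [0.07, 0.998, 0.0, -0.0]
contact_force: [1.2, 3.3, 1.7]
opening: 0.0003
finger_force: 1.8
```

Run:
```python
from st import *
st()
c=capture("side");cv2.imwrite("pics/s3.png",cv2.resize(c["frame"][170:300,180:360],None,fx=4.4,fy=4.4,interpolation=2))
```

```text
12.05 [ 0.6203  0.7401 -1.1377  1.9789  0.8247  0.9851  0.4998] [0.507  0.0955 0.1058] a 171.9303381223426 z [-0.0003  0.0001 -1.    ] [1.1917 3.3373 1.6876] 0.000330394441471647
```

View pics/s3.png

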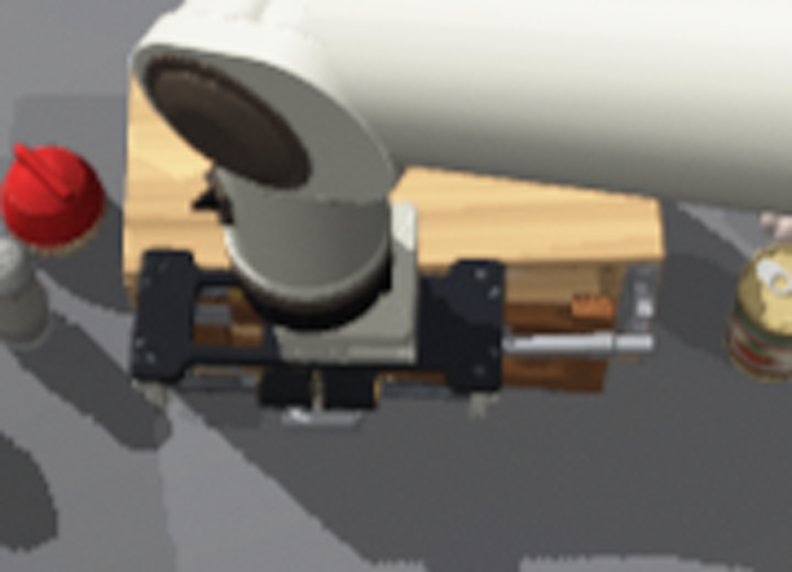

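The bar's end at (650,342) now stands in front of the keeper at (640,295), so it is clear. I swing on about the hinge.

drive_tool(motion="0.2 0.12 0 0 0 0.67 0;0.2 0.12 0 0 0 0.67 0;0.2 0.12 0 0 0 0.67 0;0.2 0.12 0 0 0 0.67 0;0.2 0.12 0 0 0 0.67 0;0 0 0 0 0 0 0")

```text
clock: 12.7
tcp_pos: [0.4827, 0.1208, 0.1057]
ee_rot: [0.243, 0.97, -0.001, -0.0]
contact_force: [-0.6, 1.3, 1.7]
opening: 0.0004
finger_force: 0.9
```

drive_tool(motion="0.2 0.12 0 0 0 0.67 0;0.2 0.12 0 0 0 0.67 0;0.2 0.12 0 0 0 0.67 0;0.2 0.12 0 0 0 0.67 0;0.2 0.12 0 0 0 0.67 0;0 0 0 0 0 0 0")

```text
clock: 13.3
tcp_pos: [0.4694, 0.1527, 0.1055]
ee_rot: [0.408, 0.913, -0.001, -0.0]
contact_force: [0.1, 1.1, 2.4]
opening: 0.0004
finger_force: 0.8
```

Run:
```python
from st import *
s,M=st()
h=np.array([.5684,.1743]);v=M[:2,:2].T@(h-s["tcp_pos"][:2]);print("hinge in tool",v)
c=capture("side");cv2.imwrite("pics/s4.png",cv2.resize(c["frame"][150:330,130:360],None,fx=3.3,fy=3.3,interpolation=2))
```

```text
13.3 [ 0.4303  0.6161 -1.0071  2.0326  0.6882  0.8777 -0.2361] [0.4694 0.1527 0.1055] a 131.82739064338566 z [-0.0014 -0.0009 -1.    ] [0.1111 1.0581 2.3801] 0.00037671743728964535
hinge in tool [-0.0499  0.0882]
```

View pics/s4.png

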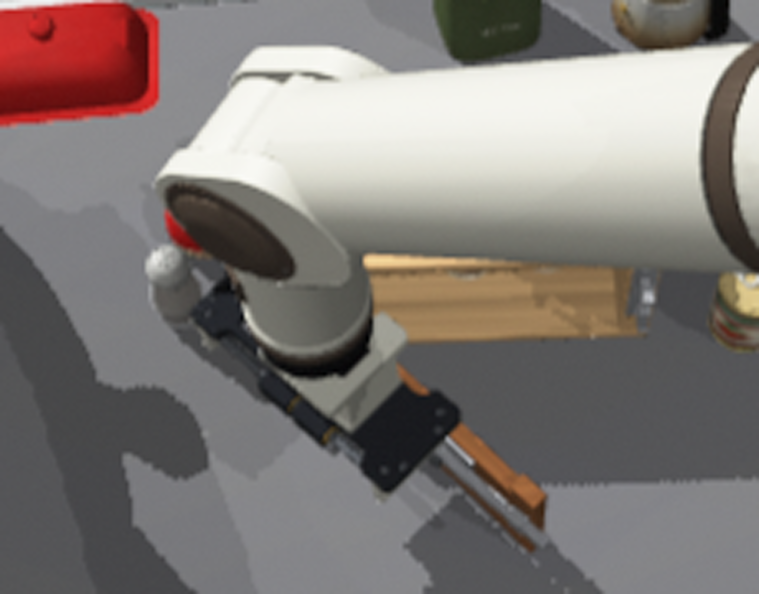

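The gate is open about 44°, with the tongue under the fingertips at (310,425). I swing the rest of the way and ease off at the end.

drive_tool(motion="0.2 0.12 0 0 0 0.67 0;0.2 0.12 0 0 0 0.67 0;0.2 0.12 0 0 0 0.67 0;0.2 0.12 0 0 0 0.67 0;0.2 0.12 0 0 0 0.67 0;0.2 0.12 0 0 0 0.67 0;0 0 0 0 0 0 0")

```text
clock: 14.05
tcp_pos: [0.4699, 0.1947, 0.1057]
ee_rot: [0.59, 0.808, 0.0, -0.0]
contact_force: [-0.3, 1.5, 1.5]
opening: 0.0006
finger_force: 0.8
```

drive_tool(motion="0.2 0.12 0 0 0 0.67 0;0.2 0.12 0 0 0 0.67 0;0.15 0.09 0 0 0 0.5 0;0.15 0.09 0 0 0 0.5 0;0.1 0.06 0 0 0 0.33 0;0.1 0.06 0 0 0 0.33 0;0.05 0.03 0 0 0 0.17 0;0 0 0 0 0 0 0;0 0 0 0 0 0 0")

```text
clock: 14.95
tcp_pos: [0.4818, 0.2247, 0.1056]
ee_rot: [0.716, 0.699, -0.0, 0.0]
contact_force: [-0.5, -0.4, 2.0]
opening: 0.0005
finger_force: 0.7
```

Run:
```python
from st import *
s,M=st()
h=np.array([.5684,.1743]);v=M[:2,:2].T@(h-s["tcp_pos"][:2]);print("hinge in tool",v)
c=capture("side");cv2.imwrite("pics/s5.png",cv2.resize(c["frame"][150:330,130:360],None,fx=3.3,fy=3.3,interpolation=2))
```

```text
14.95 [ 0.1533  0.5879 -0.8153  1.9465  0.5667  0.8516 -0.9915] [0.4818 0.2247 0.1056] a 88.62040326070986 z [-0.0002 -0.0003 -1.    ] [-0.4898 -0.3695  1.9759] 0.0005317853151628715
hinge in tool [-0.0483  0.0878]
```

View pics/s5.png

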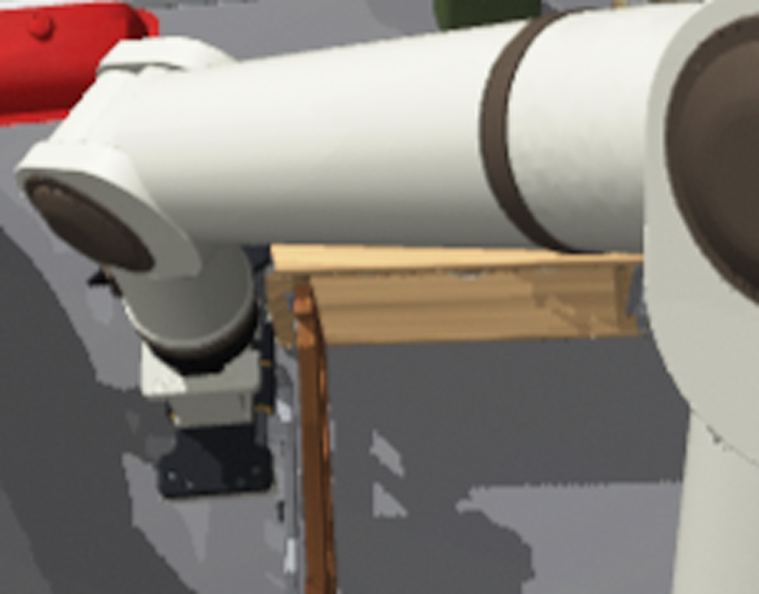

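The gate stands nearly square, running from (305,290) to (320,590). I back off the lip and lift slowly to let the latch go.

drive_tool(motion="-0.07 0 0 0 0 0 0;0 0 -0.1 0 0 0 0;0 0 -0.1 0 0 0 0;0 0 -0.1 0 0 0 0;0 0 -0.1 0 0 0 0;0 0 -0.1 0 0 0 0;0 0 -0.2 0 0 0 0;0 0 -0.3 0 0 0 0;0 0 -0.5 0 0 0 0;0 0 -0.8 0 0 0 0")

```text
clock: 16.0
tcp_pos: [0.481, 0.2228, 0.1753]
ee_rot: [0.716, 0.698, -0.001, -0.0]
contact_force: [-0.7, -0.2, 0.7]
opening: 0.0007
finger_force: 0.0
```

drive_tool(motion="0 0 -1 0 0 0 0;0 0 -1 0 0 0 0;0 0 -1 0 0 0 0;0 0 -1 0 0 0 0;0 -0.8 -0.2 0 0 0 0;0 -0.8 0 0 0 0 0;0 -0.8 0 0 0 0 0;0 -0.4 0 0 0 0 0;0 0 0 0 0 0 0;0 0 0 0 0 0 0")

```text
clock: 17.0
tcp_pos: [0.3988, 0.225, 0.3014]
ee_rot: [0.716, 0.698, 0.001, 0.001]
contact_force: [1.2, 0.5, 0.4]
opening: 0.0007
finger_force: 0.0
```

Run:
```python
from st import *
st()
Z=dict(gate_hinge=.092,latch=.092,thumb=.1,keeper=.09,pepper_mill=0,garlic=0,tin=0,egg_timer=0)
for n in("top","side"):
    c=capture(n);cv2.imwrite(f"pics/{n}9.png",cv2.resize(c["frame"][130:330,130:400],None,fx=2.9,fy=2.9,interpolation=2))
    for k,z in Z.items():
        m=mark_of(c,k)
        if m: print(n,k,round(m[0]["score"],2),atz(c,m[0]["pixel"],z))
```

```text
17.0 [ 0.4184  0.1611 -1.0749  1.9275  0.1573  1.1402 -0.7433] [0.3988 0.225  0.3014] a 88.49086982911393 z [ 0.0019 -0.0002 -1.    ] [1.1634 0.4698 0.4104] 0.0006584954907089399
top gate_hinge 0.92 [0.5708 0.1778 0.092 ]
top latch 0.87 [0.4039 0.1733 0.092 ]
top thumb 0.56 [0.4743 0.204  0.1   ]
top keeper 0.4 [ 0.5523 -0.0877  0.09  ]
top pepper_mill 0.81 [0.6209 0.2866 0.    ]
top garlic 0.65 [ 0.6212 -0.2132  0.    ]
top tin 0.8 [ 0.5595 -0.1747  0.    ]
top egg_timer 0.83 [0.689  0.2493 0.    ]
side latch 0.75 [0.4099 0.1834 0.092 ]
side thumb 0.79 [0.476  0.2108 0.1   ]
side garlic 0.74 [ 0.6387 -0.2042  0.    ]
side tin 0.77 [ 0.5462 -0.1709 -0.    ]
```

View pics/side9.png

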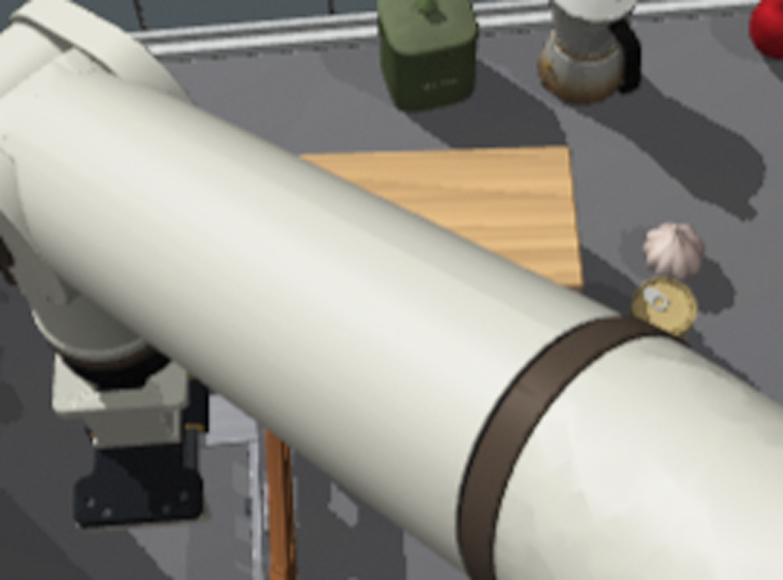

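View pics/top9.png

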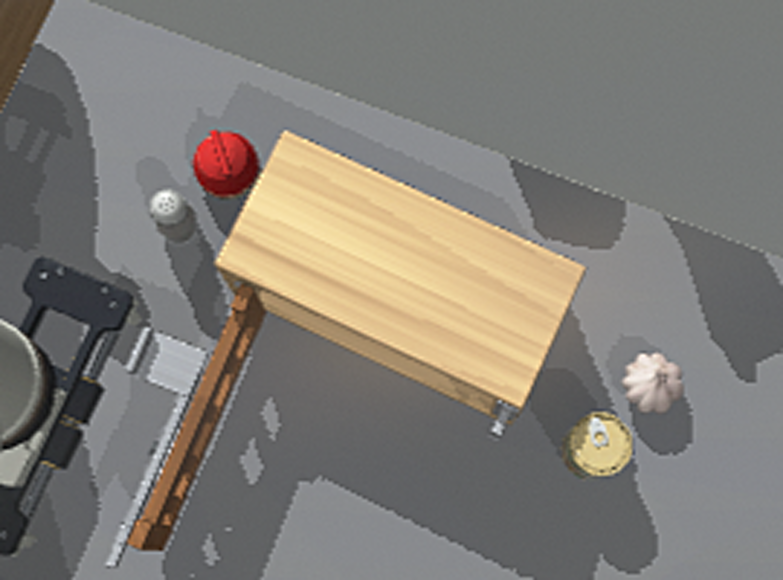

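The gate stands about square, its edge running from (245,295) to (145,540) in the top view, and the latch is let go. The mill, timer, tin and garlic are where they were, and the gripper is clear.

```bash
python3 -c "from workcell import *;print(close_job())"
```

```text
the job is handed in; nothing more can be done
None
```

The job is handed in: the gate stands about 86–88° open with its latch let go, the things beside the cupboard have not moved, the jars were never touched, and it took about 17 of the 51 s; the verdict was not shown.

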